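# Probe a clamped control board with a sprung test pen

## Task

First swing the weighted red clamp arm over its centre so that it comes down onto the green control board lying in the check nest. Then take the orange test pen out of its wooden block and hold it upright with its sprung pin on the yellow-ringed steel contact of the board, pushing lightly so that the pin is pressed about half-way in. Finish like that, still holding the pen on the contact; leave the board clamped in the nest and do not disturb the things standing around.

Things in the scene. Friction and masses are not known exactly. Their poses are not given: they have to be found in the camera images.
- nest: Check nest, fixed: pale aluminium plate 150 x 180 x 12 mm, grey rim (to z = 20 mm) round the board, steel clamp tower (to z = 65 mm) near its +y edge. Origin: centre of the plate's underside; x, y along the 150, 180 mm sides, z up. The clamp arm swings in the plane x = 0: from leaning out towards +y, up over the tower, down to lie towards -y over the board.
- clamp (a joint): Angle of the red clamp arm (rad). 0: level, rubber pad on the board. Grows as it opens; 1.57 upright (dead centre); 1.95 (the start, at its stop) leans back to the nest's +y. The arm is weighted (0.3 kg): above 1.57 it stays open (about 1 N at the ball moves it), below it the arm drops by itself and rests on the board with some 2 to 3 N. With no board under it, it would go to -0.08.
- clamp_pivot (a point): Pivot of the clamp arm, on the tower, at (0, 60, 55) mm in the nest's frame; the hinge lies along the nest's x axis.
- clamp_ball (a point): Centre of the red ball (20 mm in diameter) at the arm's end, 94 mm from the pivot. The arm is a straight red bar from pivot to ball, 14 mm wide along the nest's x, 12 mm thick. 72 mm from the pivot it carries a round brass weight (30 mm in diameter, 28 mm across the bar) and, on the side that faces the board when closed, a spindle with a black rubber pad 33 mm out.
- board: Green control board, loose in the nest with about 1.5 mm play, 100 x 70 x 10 mm, its top about 22 mm above the table. Origin: centre of its underside; x and y along its 100 and 70 mm sides, z up, axes as the nest's. Blue terminals and a black chip on it stand at most 9 mm above its top.
- contact (a point): The marked spot: centre of the round steel contact (11 mm) in a yellow ring (17 mm) on the board, level with its top, at (-33, -15, 10) mm in the board's frame. The middle line of the closed clamp arm passes 33 mm to its +x side, 33 mm above the board's top.
- pen_stand: Pale wooden block 70 x 70 x 55 mm, fixed to the table, with an upright 20 mm wide hole in the middle of its top, in which the pen stands. Origin: centre of the underside, z up. It stands to the left or the right of the nest.
- pen: Test pen, upright in the block, about 72 g. Origin: end of its brass pin when out; z along the pen from pin to top. Steel nose from 14 to 40 mm (up to 16 mm wide), black collar 28 mm in diameter from 40 to 46 mm (rests on the block's top), orange round handle 20 mm in diameter from 46 to 132 mm, green cap to 137 mm.
- pin_end (a point): Lower end of the pen's brass pin (4.4 mm in diameter), which touches the contact; it stands 14 mm out of the nose.
- pen_pin (a joint): How far the sprung pin is pressed into the pen (m): 0 fully out, 0.008 bottomed. The spring gives about 0.5 N at the start and 0.5 N more for each mm, so 4 mm is about 2.5 N.
- paint_jar: Small paint jar with green label and white cap, 35 mm wide, 45 mm tall, standing loose beside the nest where the pen's block is not. Bystander. Origin: centre of the underside.
- film_can: Black film canister, 35 mm wide, 54 mm tall, standing loose to the far left. Bystander. Origin: centre of the underside.
- log_wagon: Grey model railway wagon with logs, 44 x 110 x 40 mm, standing loose beyond the nest. Bystander. Origin: centre of the underside.
- nail_tin: Flat brown tin, 64 x 98 x 28 mm, lying loose on the robot's side of the nest. Bystander. Origin: centre of the underside.
Not all that is in view belongs to the job. Leave any purple look-alike of the pen alone.

How it is judged (in metres and radians):
On the way, in this order (a step that is already met when the one before it is completed fails the run):
1. the clamp arm is swung down onto the board (value of joint clamp between -0.05 and 0.08 rad), for 0.2 s.
2. the pen is lifted out of its block (z of pen in the frame of pen_stand above 0.06 m and contact force between the fingers and pen above 1 N), for 0.1 s.
At the end, for the whole second after the job is handed in: Pen held still in the fingers, upright within 8 degrees, touching only the board; pin end within 6 mm of the contact's centre, pressed in 1.5 to 7.2 mm (0.6 to 8 N); clamp arm down on the board (within 0.08 rad), board lying in the nest (all of step 1 and horizontal distance between pin_end and contact below 0.006 m and value of joint pen_pin between 0.0015 and 0.0072 m and contact force between pen and board between 0.6 and 8 N and angle between pen's own z axis and vertical below 0.14 rad and contact force between the fingers and pen above 1 N and contact force between pen and nest below 0.2 N and contact force between pen and pen_stand below 0.2 N and contact force between each of the arm, the fingers and board below 0.2 N and distance between board and nest below 0.037 m and linear speed of pen below 0.02 m/s); the arm keeps its last pose, push and grip.
It fails at once if the pen presses on the board while the clamp is not down on it (contact force between pen and board above 0.5 N and value of joint clamp above 0.1 rad).
It fails at once if the pen is pushed hard on the board (over 15 N) (contact force between pen and board above 15 N).
It fails at once if the pen is dropped or tipped far over (over 60 degrees) (angle between pen's own z axis and vertical above 1.05 rad).
It fails at once if the paint jar, film canister, wagon or tin is disturbed (moved over 20 mm or tipped over 0.3 rad) (distance of any of paint_jar, film_can, log_wagon, nail_tin from where it was at the start of the episode above 0.02 m or angle between any of paint_jar, film_can, log_wagon, nail_tin's own z axis and vertical above 0.3 rad).
It also fails if it takes over 50 s, if anything falls off the work surface, if the arm or the gripper's body presses on something with over 40 N, if the wrist force passes 120 N, or if a joint passes its speed limit or range.

## Robot

A 6-joint arm with a two-finger parallel gripper is mounted at the origin on the work surface; the furniture and walls round the work are solid. World frame = base frame: x ahead of the robot, y to its left, z up, the work surface at z = 0. Lengths are in m, angles in degrees, forces in N, time in s.
With the tool pointing down it reaches from about 0.4 to 0.825 m from the base axis. Payload 7 kg.
Tool frame: the origin (TCP) lies midway between the tips of the shut fingers; the grasp point (between the pads) lies 19 mm behind it; z points along the fingers, y is the direction in which the jaws open and shut (so a half turn about z gives the same grasp; the last joint's range is limited). The gripper opens to 88 mm and grips with 3 to 60 N. Pads are 19 mm wide; open, the fingers measure 130 mm over their backs; the gripper's body (78 mm by 193 mm) begins 47 mm behind the grasp point.
Start: joints at [-54.826, 20.546, 0.682, 0, -70.136, -16.507], TCP at [0.216, -0.639, 0.227] pointing down, gripper open.
Joint ranges: [-176.03, 176.03], [-82.01, 121.73], [-58.28, 71.71], [-173.87, 95.51], [-174.79, -0.11], [-173.66, 173.66]. Speed limits (degrees/s): [136.94, 136.94, 172.46, 180, 180, 180].

## Interface

Orientations are given as [roll, pitch, yaw] about the fixed x, y, z axes, in that order (R = Rz(yaw) Ry(pitch) Rx(roll)).
In Python, from plant import get_state, capture, get_calibration, close_job, boxes_of, cut_out gives the robot as it stands.
- The arm moves only by the tool apply_moves, never from a script. Its argument "commands" is a list of rows, each an object with "grip": the closure, from 0 (fully open) to 1 (shut); "slide": the shift along the tool's x, y, z in m, a list of three; "roll": the turn about the tool's z in degrees. In form: [{"grip": grip, "slide": [x, y, z], "roll": roll}, ...]. A call has 1 to 5 rows; each row is the pose to reach, as a shift and turn from the pose commanded when the call began, along the tool's axes at that moment; what a row does not reach only later rows make up. A row lasts 1/8 s, in which the tool goes at most 62.5 mm and 10.7 degrees, less where a joint would pass 70% of its speed; a pose out of reach is approached as far as the arm can. A call with a gripper value outside its range is refused whole. The fingers move at their own pace and stop on an object; "grip_force" is the grip in N (left out, the last holds). Time passes only in rows, so rows that repeat a pose let the fingers close. It gives the time, the measured TCP pose, the force and the opening at its end, in the units of the state.
- get_state(): the state, without advancing time (a new reading comes with each control period).
- capture(name): name is "scene" or "side" or "wrist"; returns (picture, depth): 400x640x3 uint8, red, green, blue; 400x640 float32, m along the optical axis (not along the pixel's ray), 0 where there is no reading.
- get_calibration(name): a dict with "mtx" (3x3 intrinsics, pixels), "R" (3x3) and "t" (3): a world point X has camera coordinates R X + t. Camera axes: x right, y down, z forward; pixel columns grow to the right and rows downward; lengths in m; the calibration is good to about 2 mm. A picture is of the moment at which its call begins: read the wrist's pose just before it. get_calibration takes no time and is no camera call; for the wrist camera it gives the pose at the moment of the call.
- close_job(): hands the job in, once; it reports no verdict.
Trained networks look in the newest picture that a camera, given by its name, has taken for a name from the list of things; names that differ only in an ending like _2 or _b are one class to them, and where a whole thing is asked for, a point or a joint stands for the part that bears it (a point fixed in the world has none). Each returns a list of dicts, best first, with "score" (0 to 1); they miss things now and then, are a little off and sometimes report something else, mostly with a low value. They report only what shows in the picture. A call takes as long as a camera call. They do not tell look-alikes from the thing itself.
- boxes_of(name, camera): "position" ([x, y, z] in m, in the coordinates of the camera as it stood for that picture, good to about 4 mm: the middle of the surface that is visible of it).
- cut_out(name, camera): "mask" (400x640 bool, what is visible of it).
The state is a dict: "time_s": time; "joints": joint angles; "qd": joint speeds; "joint_torque": joint torques, N m; "tcp_pos": TCP position; "eef_rot": TCP orientation; "contact_force": force on the tool from outside, world axes, zero at the start; "moment": the same for the moment, N m; "gripper_width": finger opening in m.
Only numpy, scipy, OpenCV 4.12 (cv2) and the standard library are available. Lean on these libraries where they do the work, as an engineer would, in place of code of your own. Each camera call takes 0.05 s, during which the arm holds its last target.

## Working session

There is one attempt and no reset: what is moved stays moved. The work goes in short steps, Python scripts to look and compute and a tool call to move; the robot and the scene stay as the last step left them, time stands still between calls to the robot, and variables do not carry over. Pictures are saved under pics/ and viewed, and the job is handed in when it is done.

Besides the shell and the picture viewer there is one more tool, called by a JSON object that holds its "method" and its "body", one argument or row to a line. apply_moves: Moves the arm, as the interface text tells. Its arguments: {"type":"object","properties":{"commands":{"type":"array"},"grip_force":{"type":"number"}},"required":["commands"]}

```bash
mkdir -p pics; ls
python3 - <<'E'
from plant import *
import cv2,numpy as np
print(get_state())
for n in ["scene","side","wrist"]:
    p,d=capture(n); cv2.imwrite(f"pics/{n}0.png",p[:,:,::-1]); np.savez(f"pics/{n}0.npz",p=p,d=d)
    c=get_calibration(n); print(n,np.round(c["mtx"],1).tolist(),np.round(c["R"],3).tolist(),np.round(c["t"],3).tolist())
E
```

```text
pics
{'time_s': 0.0, 'joints': array([-5.48252701e+01,  2.05913862e+01,  6.35791327e-01, -1.85784634e-02,
       -7.01351801e+01, -1.65076314e+01]), 'qd': array([ 0.01681349, -0.02894325, -0.02042356,  0.0372959 , -0.05017257,
       -0.02942514]), 'joint_torque': array([ 2.29201636e-03, -5.82713521e+01,  2.93057370e+01,  6.99725837e+00,
        6.87906679e-03, -1.13666247e-04]), 'tcp_pos': array([ 0.21587855, -0.6390585 ,  0.22564341]), 'eef_rot': array([ 1.79908004e+02, -9.05015850e-03, -1.61339221e+02]), 'contact_force': array([ 0.40637679,  0.12221821, -0.53647794]), 'moment': array([ 0.0165718 , -0.00685559,  0.00372707]), 'gripper_width': 0.08720279307684106}
scene [[440.6, 0.0, 328.5], [0.0, 440.6, 199.1], [0.0, 0.0, 1.0]] [[-0.416, -0.909, 0.015], [-0.691, 0.305, -0.655], [0.591, -0.283, -0.755]] [0.272, 0.423, 1.039]
side [[463.7, 0.0, 335.1], [0.0, 463.7, 198.8], [0.0, 0.0, 1.0]] [[-0.878, -0.479, 0.006], [-0.307, 0.552, -0.776], [0.368, -0.683, -0.631]] [0.524, 0.214, 1.222]
wrist [[306.2, 0.0, 323.3], [0.0, 306.2, 197.9], [0.0, 0.0, 1.0]] [[-0.32, 0.947, 0.001], [0.902, 0.305, 0.305], [0.288, 0.098, -0.952]] [0.673, -0.038, 0.392]
```

View pics/scene0.png

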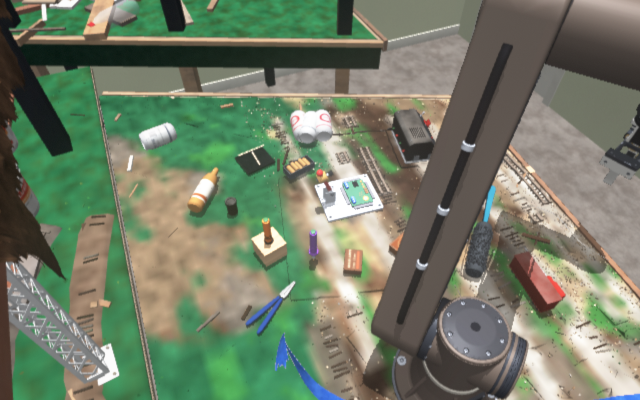

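View pics/side0.png

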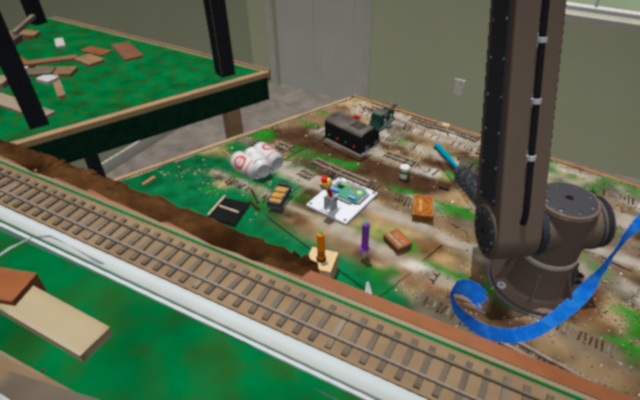

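View pics/wrist0.png

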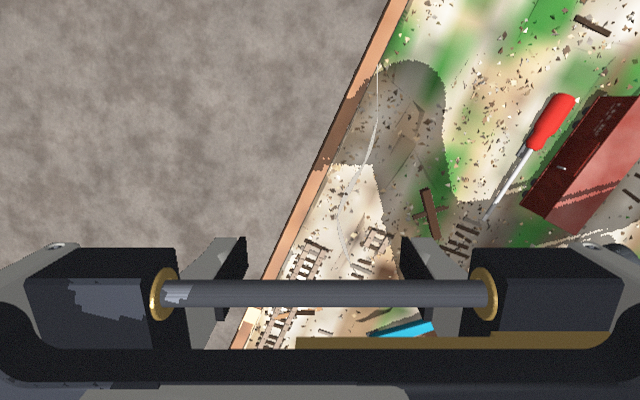

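The scene view shows:
- the nest with its green board at (350,196), and the open clamp with its red ball at (322,174)
- the orange pen in the wooden block at (267,235)
- the purple look-alike at (313,243), which I'll leave alone
- an orange/white glue bottle at (203,190), which could also pass for something orange
- the film can at (231,206) and the wagon at (298,165)
- a brown tin at (353,262) and another orange-brown box near (397,243)

In the side view, the jar is at (404,173).

Next I'll measure and take crops.

```bash
cat > h.py <<'E'
from plant import *
import cv2,numpy as np
def toworld(n,pc,c=None):
    c=c or get_calibration(n); R=np.array(c["R"]);t=np.array(c["t"]); return (np.asarray(pc)-t)@R   # R^T (pc-t)
def cloud(n,d,c=None):
    c=c or get_calibration(n);K=np.array(c["mtx"])
    v,u=np.mgrid[:d.shape[0],:d.shape[1]]
    pc=np.stack([(u-K[0,2])/K[0,0]*d,(v-K[1,2])/K[1,1]*d,d],-1)
    return toworld(n,pc.reshape(-1,3),c).reshape(pc.shape)
def proj(n,X,c=None):
    c=c or get_calibration(n);K=np.array(c["mtx"]); pc=np.asarray(X)@np.array(c["R"]).T+np.array(c["t"]); q=pc@K.T; return q[...,:2]/q[...,2:]
E
python3 - <<'E'
from h import *
for cam in ["scene","side"]:
    z=np.load(f"pics/{cam}0.npz");P=cloud(cam,z["d"])
    for n in ["nest","clamp","board","pen_stand","pen","paint_jar","film_can","log_wagon","nail_tin"]:
        r=boxes_of(n,cam)
        print(cam,n,[(round(x["score"],2),np.round(toworld(cam,x["position"]),3).tolist(),np.round(proj(cam,toworld(cam,x["position"]))).tolist()) for x in r[:3]])
    p=z["p"]
    x0,y0=(220,140) if cam=="scene" else (290,150)
    cv2.imwrite(f"pics/{cam}crop.png",cv2.resize(p[y0:y0+140,x0:x0+190,::-1],None,fx=4,fy=4,interpolation=cv2.INTER_CUBIC))
E
```

```text
scene nest [(0.91, [0.59, -0.004, 0.013], [338.0, 201.0]), (0.69, [0.592, -0.072, 0.028], [357.0, 191.0])]
scene clamp [(0.68, [0.597, 0.043, 0.132], [324.0, 178.0])]
scene board [(0.63, [0.588, -0.07, 0.024], [357.0, 193.0])]
scene pen_stand [(0.97, [0.482, 0.259, 0.051], [269.0, 249.0])]
scene pen [(0.63, [0.493, 0.254, 0.108], [268.0, 232.0])]
scene paint_jar []
scene film_can [(0.44, [0.686, 0.311, 0.043], [230.0, 205.0])]
scene log_wagon [(0.63, [0.762, 0.056, 0.035], [299.0, 166.0])]
scene nail_tin [(0.73, [0.367, -0.076, 0.034], [395.0, 243.0])]
side nest [(0.89, [0.589, 0.012, 0.015], [336.0, 208.0])]
side clamp [(0.73, [0.603, 0.045, 0.132], [326.0, 182.0]), (0.58, [0.758, 0.072, 0.035], [278.0, 197.0]), (0.29, [0.587, -0.066, 0.025], [348.0, 192.0])]
side board [(0.88, [0.584, -0.069, 0.028], [349.0, 191.0]), (0.2, [0.496, 0.25, 0.103], [323.0, 246.0])]
side pen_stand []
side pen [(0.81, [0.497, 0.255, 0.104], [322.0, 247.0]), (0.49, [0.422, 0.156, 0.091], [365.0, 237.0])]
side paint_jar [(0.58, [0.468, -0.243, 0.03], [404.0, 173.0])]
side film_can [(0.23, [0.608, 0.042, 0.135], [325.0, 180.0])]
side log_wagon [(0.86, [0.763, 0.069, 0.038], [277.0, 195.0]), (0.19, [0.6, 0.044, 0.129], [327.0, 183.0])]
side nail_tin [(0.89, [0.354, -0.102, 0.03], [422.0, 207.0])]
```

View pics/scenecrop.png

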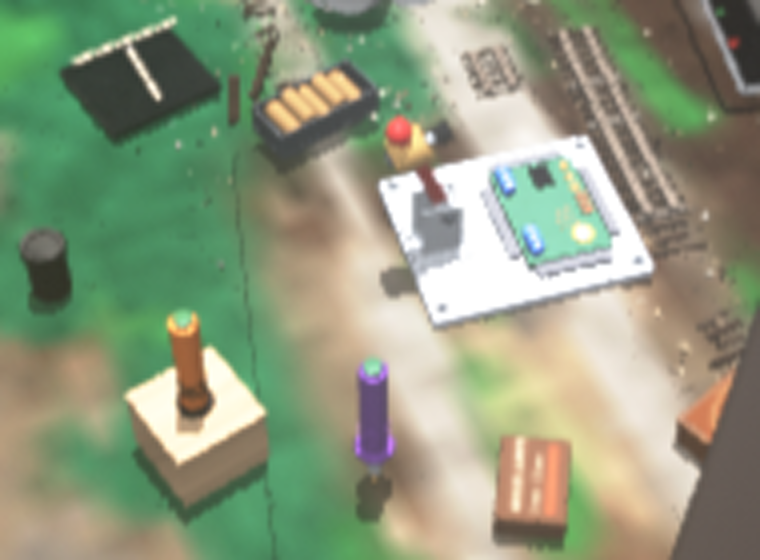

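View pics/sidecrop.png

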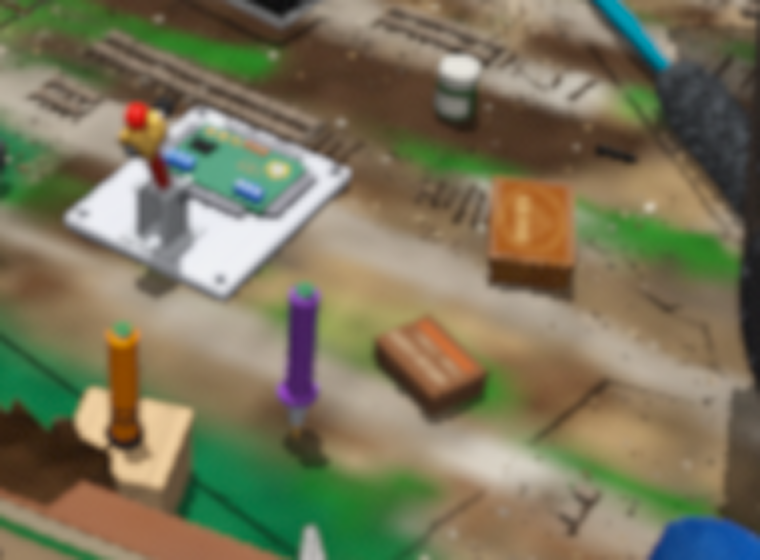

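The pen I want is the orange one, in the wooden block at scene (267,235). The purple pen at (313,243) and the glue bottle at (203,190) are ruled out. There are two brown boxes; both count as obstacles. Next I'll get coarse nest and pen poses from the depth data.

Run:
```python
from h import *
for cam in ["scene","side"]:
    z=np.load(f"pics/{cam}0.npz");P=cloud(cam,z["d"]);p=z["p"].astype(int);hsv=cv2.cvtColor(z["p"],cv2.COLOR_RGB2HSV)
    near=(np.abs(P[...,0]-.59)<.16)&(np.abs(P[...,1])<.17)
    m=near&(p.min(-1)>190)&(P[...,2]<.03)&(P[...,2]>.003)
    q=P[m]; print(cam,"plate n",m.sum(),"z",np.median(q[:,2]))
    r=cv2.minAreaRect((q[:,:2]*1000).astype(np.float32)); print(" rect",r)
    # board
    b=near&(hsv[...,0]>65)&(hsv[...,0]<90)&(hsv[...,1]>90)&(P[...,2]>.015)&(P[...,2]<.035)
    print(" board",b.sum(),np.median(P[b],0),cv2.minAreaRect((P[b][:,:2]*1000).astype(np.float32)))
    red=(np.abs(P[...,0]-.6)<.05)&(np.abs(P[...,1]-.05)<.06)&(P[...,2]>.11)&((hsv[...,0]<6)|(hsv[...,0]>174))&(hsv[...,1]>170)
    print(" ball",red.sum(),P[red].mean(0) if red.any() else 0, P[red][:,2].max() if red.any() else 0)
    # stand top, pen
    s=(np.abs(P[...,0]-.49)<.07)&(np.abs(P[...,1]-.25)<.07)&(P[...,2]>.045)&(P[...,2]<.062)&(hsv[...,1]<140)
    print(" stand",s.sum(),P[s].mean(0),cv2.minAreaRect((P[s][:,:2]*1000).astype(np.float32)))
    o=(np.abs(P[...,0]-.49)<.05)&(np.abs(P[...,1]-.25)<.05)&(P[...,2]>.08)
    for a,bb in((.08,.1),(.1,.12),(.12,.14),(.14,.17)):
        k=o&(P[...,2]>a)&(P[...,2]<bb); print("  pen",a,k.sum(),P[k].mean(0) if k.any() else 0)
```

```text
scene plate n 1344 z 0.013163443471202057
 rect ((583.1082763671875, -18.83966064453125), (223.25750732421875, 325.332275390625), 82.91807556152344)
 board 0 [nan nan nan] ((0.0, 0.0), (0.0, 0.0), 0.0)
 ball 0 0 0
 stand 490 [0.49586226 0.25483876 0.05503579] ((501.7215576171875, 252.9459686279297), (73.2216796875, 71.33351135253906), 12.031095504760742)
  pen 0.08 36 [0.49625371 0.25448396 0.0904461 ]
  pen 0.1 34 [0.49655512 0.25436728 0.11064257]
  pen 0.12 32 [0.49559291 0.25528606 0.13025638]
  pen 0.14 49 [0.50021579 0.25369293 0.14774416]
side plate n 681 z 0.014395376801249275
 rect ((594.78466796875, -40.62352752685547), (180.81610107421875, 151.12814331054688), 82.3620834350586)
 board 183 [ 0.59234588 -0.06298559  0.02471061] ((647.699462890625, -42.428794860839844), (231.89288330078125, 76.3685531616211), 16.32225227355957)
 ball 23 [0.60422016 0.05506915 0.15052831] 0.1558707717531805
 stand 376 [0.49037775 0.24970575 0.05623987] ((500.9584045410156, 251.30435180664062), (71.23871612548828, 76.30937957763672), 13.004958152770996)
  pen 0.08 42 [0.49809569 0.25738557 0.09038005]
  pen 0.1 42 [0.49810933 0.25731127 0.11001944]
  pen 0.12 45 [0.49847755 0.25801833 0.12967619]
  pen 0.14 58 [0.49921226 0.25467898 0.14867645]
  return _methods._mean(a, axis=axis, dtype=dtype,
  ret = um.true_divide(
```

{"method": "apply_moves", "body": {
  "commands": [
    {"grip":1,"slide":[-0.03,0.02,-0.05],"roll":5},
    {"grip":1,"slide":[-0.09,0.055,-0.07],"roll":10},
    {"grip":1,"slide":[-0.14,0.09,-0.075],"roll":15},
    {"grip":1,"slide":[-0.19,0.12,-0.075],"roll":20},
    {"grip":1,"slide":[-0.24,0.15,-0.075],"roll":26.3}
  ],
  "grip_force": 20
}}

```text
time_s: 1.68
tcp_pos: [0.3964, -0.419, 0.3021]
eef_rot: [-180.0, 0.1, 172.2]
contact_force: [0.9, 0.5, -0.2]
gripper_width: 0.0433
```

{"method": "apply_moves", "body": {
  "commands": [
    {"grip":1,"slide":[0,0.06,0],"roll":0},
    {"grip":1,"slide":[0,0.12,0],"roll":0},
    {"grip":1,"slide":[0,0.18,0],"roll":0},
    {"grip":1,"slide":[0,0.24,0],"roll":0},
    {"grip":1,"slide":[0,0.3,0],"roll":0}
  ]
}}

```text
time_s: 2.3
tcp_pos: [0.4351, -0.1214, 0.302]
eef_rot: [180.0, 0.1, 172.4]
contact_force: [1.4, 0.4, 1.2]
gripper_width: 0.0007
```

{"method": "apply_moves", "body": {
  "commands": [
    {"grip":1,"slide":[0,0.06,0],"roll":0},
    {"grip":1,"slide":[0,0.12,0],"roll":0},
    {"grip":1,"slide":[0,0.17,0],"roll":0},
    {"grip":1,"slide":[0,0.17,0],"roll":0}
  ]
}}

```text
time_s: 2.8
tcp_pos: [0.4581, 0.0481, 0.3016]
eef_rot: [180.0, 0.0, 172.6]
contact_force: [0.7, -0.2, 0.3]
gripper_width: 0.0007
```

Run:
```python
from h import *
print(get_state()["tcp_pos"],get_state()["eef_rot"])
c=get_calibration("wrist"); p,d=capture("wrist"); cv2.imwrite("pics/wrist1.png",p[:,:,::-1]); np.savez("pics/wrist1.npz",p=p,d=d,**c)
```

```text
[0.45806429 0.04811082 0.30155538] [1.79980258e+02 7.94712182e-03 1.72608804e+02]
```

View pics/wrist1.png

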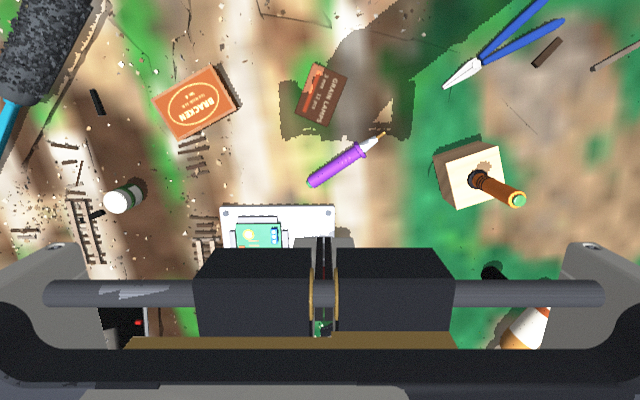

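The wrist view looks back over the robot side, with the fingers at the bottom of the image. The contact is at (248,237), the purple pen at (340,165), the orange pen's cap at (517,200), the stand at (470,175) and the jar at (122,200). I'll measure from this view.

Run:
```python
from h import *
z=np.load("pics/wrist1.npz");c={k:z[k] for k in("mtx","R","t")}
P=cloud("wrist",z["d"],c);p=z["p"]
print("cam",-c["R"].T@c["t"],c["R"][2])
for n,(u,v) in dict(contact=(248,237),pencap=(517,200),jar=(128,198),collar=(478,178),standtop=(450,185),corner=(222,208),corner2=(334,208),tin=(195,100),tin2=(322,95),purple=(320,180)).items(): print(n,P[v,u])
for n in ["contact","pen","pen_stand","board","paint_jar"]:
    for x in boxes_of(n,"wrist")[:2]: print(n,round(x["score"],2),toworld("wrist",x["position"],c))
```

```text
cam [0.37503994 0.0598617  0.46038133] [ 0.30246769 -0.03899825 -0.9523615 ]
contact [ 0.56228037 -0.08299604  0.0233496 ]
pencap [0.50122798 0.24981126 0.15318356]
jar [ 0.4727715  -0.23763831  0.03851529]
collar [0.4963571  0.24617075 0.0750352 ]
standtop [0.5086648  0.21913534 0.05208529]
corner [ 0.51331511 -0.11652759  0.01256961]
corner2 [0.53618683 0.05583785 0.01120016]
tin [ 0.35304154 -0.11097665  0.02856287]
tin2 [0.36865014 0.05901617 0.02677876]
purple [0.48677094 0.04050986 0.01937496]
contact 0.77 [ 0.56012773 -0.0678042   0.03130248]
pen 0.75 [0.4652278  0.08003902 0.01442886]
pen 0.59 [0.50003294 0.23986265 0.11911031]
pen_stand 0.74 [ 0.54129565 -0.02199647  0.01557051]
pen_stand 0.67 [0.49115038 0.23780414 0.05725732]
board 0.73 [ 0.55652678 -0.06501549  0.02258948]
paint_jar 0.86 [ 0.47054717 -0.24394562  0.04345541]
```

The purple pen has toppled on its own and now lies at about (0.47,0.07). Nothing has touched it and it isn't part of the job, so I'll just avoid it. Now I'll move beside the ball.

{"method": "apply_moves", "body": {
  "commands": [
    {"grip":1,"slide":[-0.05,0.03,0],"roll":0},
    {"grip":1,"slide":[-0.1,0.055,0],"roll":0},
    {"grip":1,"slide":[-0.148,0.08,0],"roll":0},
    {"grip":1,"slide":[-0.148,0.08,0],"roll":0}
  ]
}}

```text
time_s: 3.6
tcp_pos: [0.6175, 0.1046, 0.2986]
eef_rot: [-179.9, -0.2, 172.3]
contact_force: [-1.2, -0.1, -0.7]
gripper_width: 0.0003
```

Run:
```python
from h import *
print(get_state()["tcp_pos"],get_state()["eef_rot"])
c=get_calibration("wrist"); p,d=capture("wrist"); cv2.imwrite("pics/wrist2.png",p[:,:,::-1]); np.savez("pics/wrist2.npz",p=p,d=d,**c)
P=cloud("wrist",d,c);hsv=cv2.cvtColor(p,cv2.COLOR_RGB2HSV)
m=(p.min(-1)>185)&(np.abs(P[...,2]-.012)<.006)&(np.abs(P[...,0]-.59)<.13)&(np.abs(P[...,1]+.04)<.13)
m=cv2.morphologyEx(m.astype(np.uint8),cv2.MORPH_OPEN,np.ones((3,3)))>0
n,l,s,_=cv2.connectedComponentsWithStats(m.astype(np.uint8)); 
k=1+np.argmax(s[1:,4]); print(s[k],cv2.minAreaRect((P[l==k][:,:2]*1000).astype(np.float32)))
red=(P[...,2]>.11)&((hsv[...,0]<6)|(hsv[...,0]>174))&(hsv[...,1]>150)&(P[...,2]<.17)
print("ball",red.sum(),np.median(P[red],0) if red.any() else 0, np.argwhere(red).mean(0))
```

```text
[0.61754988 0.10456136 0.29856859] [-179.86861209   -0.19119846  172.25005997]
[ 154  106  132  102 5641] ((596.2730102539062, -41.58177185058594), (179.06436157226562, 149.95077514648438), 82.98139953613281)
ball 242 [0.60583148 0.05397004 0.15015525] [180.88429752 272.52892562]
```

View pics/wrist2.png

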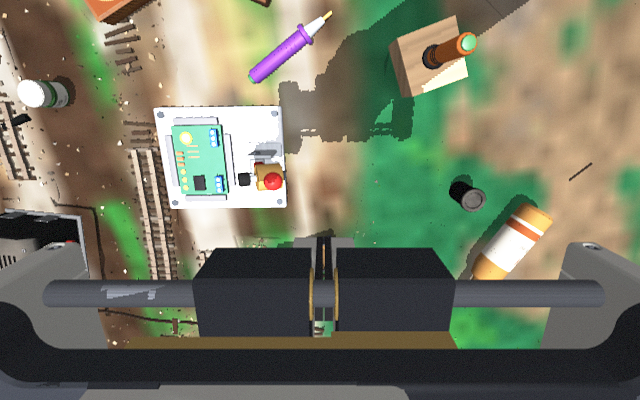

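The ball shows at (272,181), which is world (0.606,0.054). The nest centre is (0.596,-0.042) with yaw about -7.2°. I'll descend beside the ball and push along the nest's -y.

{"method": "apply_moves", "body": {
  "commands": [
    {"grip":1,"slide":[0.003,0.003,0.055],"roll":0},
    {"grip":1,"slide":[0.003,0.003,0.11],"roll":0},
    {"grip":1,"slide":[0.003,0.003,0.15],"roll":0},
    {"grip":1,"slide":[0.003,0.003,0.168],"roll":0},
    {"grip":1,"slide":[0.003,0.003,0.168],"roll":0}
  ]
}}

```text
time_s: 4.28
tcp_pos: [0.6113, 0.107, 0.1329]
eef_rot: [-179.9, -0.1, 172.3]
contact_force: [0.4, 1.0, 0.3]
gripper_width: 0.0003
```

{"method": "apply_moves", "body": {
  "commands": [
    {"grip":1,"slide":[0,-0.015,0],"roll":0},
    {"grip":1,"slide":[0,-0.028,0],"roll":0},
    {"grip":1,"slide":[0,-0.04,0],"roll":0},
    {"grip":1,"slide":[0,-0.05,0],"roll":0},
    {"grip":1,"slide":[0,-0.058,0],"roll":0}
  ]
}}

```text
time_s: 4.9
tcp_pos: [0.6063, 0.051, 0.1366]
eef_rot: [179.9, 0.2, 172.4]
contact_force: [-5.5, 6.8, 20.3]
gripper_width: 0.0007
```

Run:
```python
from h import *
print(get_state()["contact_force"],get_state()["tcp_pos"])
for n in ["side","wrist","scene"]:
    c=get_calibration(n);p,d=capture(n); np.savez(f"pics/{n}3.npz",p=p,d=d,**c)
    if n=="side": p=cv2.resize(p[120:260,250:440],None,fx=4,fy=4,interpolation=cv2.INTER_CUBIC)
    if n=="scene": p=cv2.resize(p[110:250,230:420],None,fx=4,fy=4,interpolation=cv2.INTER_CUBIC)
    cv2.imwrite(f"pics/{n}3.png",p[:,:,::-1])
print(get_state()["contact_force"],get_state()["tcp_pos"])
```

```text
[-5.47974446  6.79858801 20.2852355 ] [0.60634936 0.05103158 0.13663483]
[ 0.56671347 -0.03609364  0.56643451] [0.60502801 0.0502005  0.13446986]
```

View pics/side3.png

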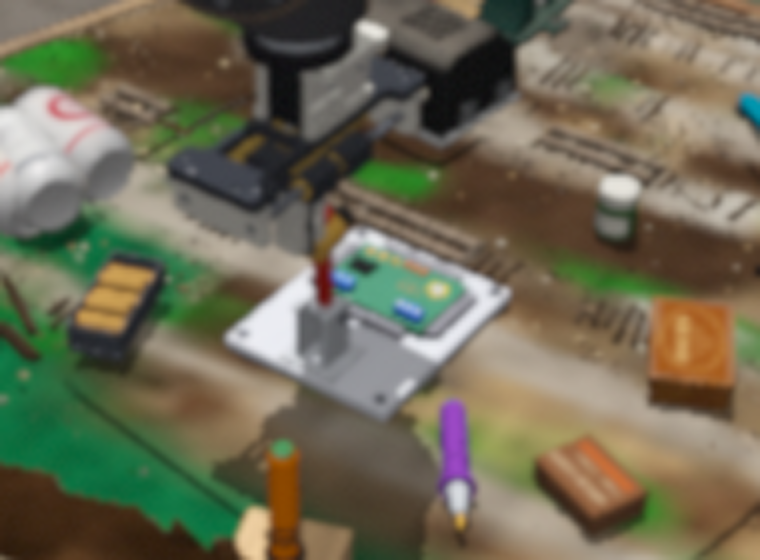

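View pics/scene3.png

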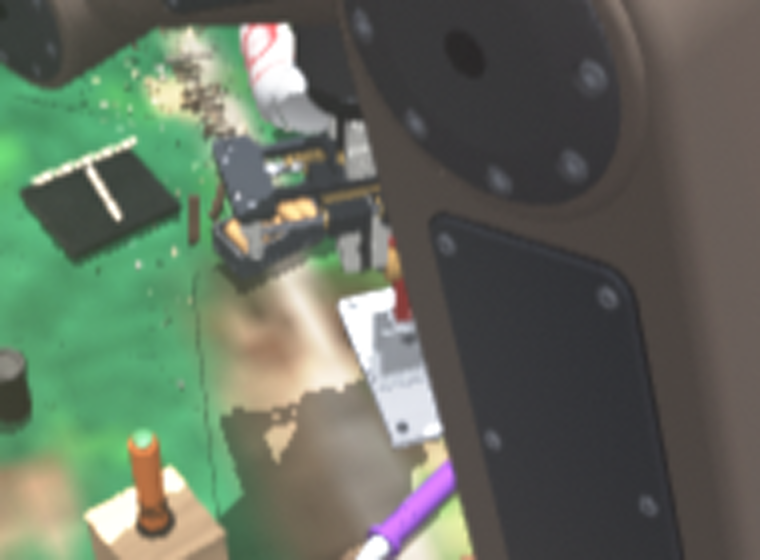

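View pics/wrist3.png

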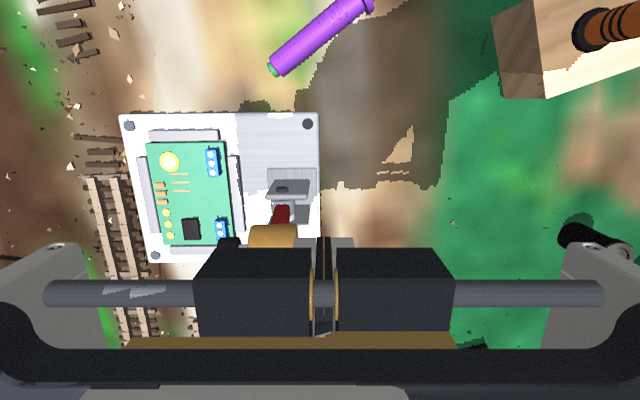

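The side view shows the arm near upright, with the ball at (330,215), and the force has gone back to zero. I'll push on slowly past dead centre.

{"method": "apply_moves", "body": {
  "commands": [
    {"grip":1,"slide":[0,-0.006,0],"roll":0},
    {"grip":1,"slide":[0,-0.012,0],"roll":0},
    {"grip":1,"slide":[0,-0.018,0],"roll":0},
    {"grip":1,"slide":[0,-0.022,0],"roll":0}
  ]
}}

```text
time_s: 5.55
tcp_pos: [0.6017, 0.0283, 0.1333]
eef_rot: [-180.0, -0.0, 172.3]
contact_force: [-0.2, 0.1, -0.0]
gripper_width: 0.0005
```

Run:
```python
from h import *
for n in ["side"]:
    c=get_calibration(n);p,d=capture(n); np.savez(f"pics/{n}4.npz",p=p,d=d,**c)
    p=cv2.resize(p[120:260,250:440],None,fx=4,fy=4,interpolation=cv2.INTER_CUBIC)
    cv2.imwrite(f"pics/{n}4.png",p[:,:,::-1])
print(get_state()["contact_force"],get_state()["tcp_pos"])
```

```text
[-0.52586363 -0.5129068  -0.50147121] [0.6016116  0.02812362 0.13335943]
```

View pics/side4.png

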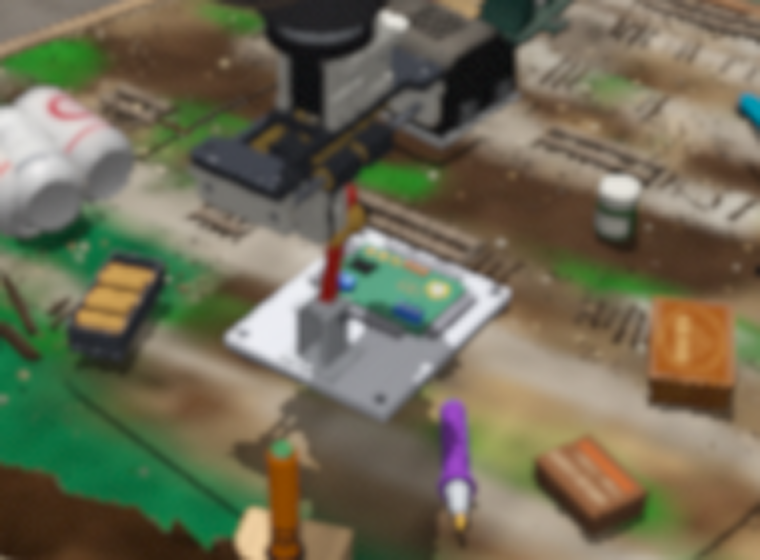

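The arm is past centre, with the ball at (352,192) and falling. I'll back off up and towards the pen, opening the gripper on the way.

{"method": "apply_moves", "body": {
  "commands": [
    {"grip":1,"slide":[0,0.02,-0.03],"roll":0},
    {"grip":0.6,"slide":[0.005,0.05,-0.08],"roll":0},
    {"grip":0.2,"slide":[0.01,0.1,-0.12],"roll":0},
    {"grip":0.2,"slide":[0.02,0.145,-0.155],"roll":0},
    {"grip":0.2,"slide":[0.02,0.17,-0.157],"roll":0}
  ]
}}

```text
time_s: 6.22
tcp_pos: [0.6055, 0.2027, 0.2941]
eef_rot: [179.8, 0.3, 172.5]
contact_force: [0.7, 0.3, 0.3]
gripper_width: 0.0352
```

{"method": "apply_moves", "body": {
  "commands": [
    {"grip":0.2,"slide":[0,0,0],"roll":0},
    {"grip":0.2,"slide":[0,0,0],"roll":0}
  ]
}}

```text
time_s: 6.48
tcp_pos: [0.6043, 0.1996, 0.2893]
eef_rot: [-179.9, -0.1, 172.4]
contact_force: [-0.1, -0.7, -0.7]
gripper_width: 0.0546
```

Run:
```python
from h import *
s=get_state();print(s["tcp_pos"],s["eef_rot"],s["contact_force"],s["gripper_width"])
for n in ["wrist","side"]:
    c=get_calibration(n);p,d=capture(n); np.savez(f"pics/{n}5.npz",p=p,d=d,**c)
    if n=="side": p=cv2.resize(p[120:260,250:440],None,fx=4,fy=4,interpolation=cv2.INTER_CUBIC)
    cv2.imwrite(f"pics/{n}5.png",p[:,:,::-1])
```

```text
[0.60427161 0.19956612 0.28931217] [-1.79923302e+02 -9.48896753e-02  1.72364319e+02] [-0.07914779 -0.70318499 -0.66907056] 0.05457228846327664
```

View pics/side5.png

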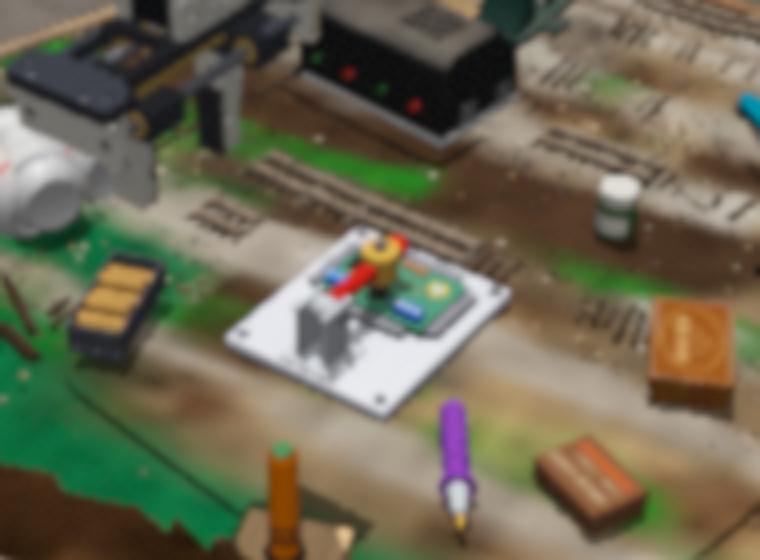

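View pics/wrist5.png

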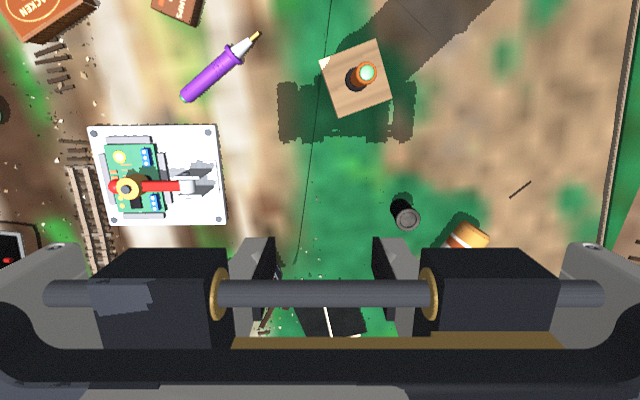

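The clamp is down: in the side view the ball is at (400,243) and the bar is level over the board. In the wrist view the pen cap is at (367,73), the contact at (120,157) and the film can at (405,213). I'll measure these now.

Run:
```python
from h import *
z=np.load("pics/wrist5.npz");c={k:z[k] for k in("mtx","R","t")};p=z["p"]
P=cloud("wrist",z["d"],c);hsv=cv2.cvtColor(p,cv2.COLOR_RGB2HSV)
near=np.hypot(P[...,0]-.5,P[...,1]-.253)<.03
for a,b in((.06,.09),(.09,.12),(.12,.144),(.146,.16)):
    k=near&(P[...,2]>a)&(P[...,2]<b); print("pen",a,k.sum(),np.round(P[k].mean(0),4),np.round((P[k].min(0)+P[k].max(0))/2,4))
s=(np.hypot(P[...,0]-.5,P[...,1]-.253)<.065)&(np.abs(P[...,2]-.055)<.006)
print("stand",s.sum(),cv2.minAreaRect((P[s][:,:2]*1000).astype(np.float32)))
y=(hsv[...,0]>20)&(hsv[...,0]<35)&(hsv[...,1]>90)&(hsv[...,2]>150)
y[:, :100]=0;y[:,135:]=0;y[:145]=0;y[172:]=0
print("contact px",np.argwhere(y).mean(0)[::-1],y.sum(),P[y].mean(0))
cv2.imwrite("pics/w5crop.png",cv2.resize(p[110:240,80:240,::-1],None,fx=4.5,fy=4.5,interpolation=cv2.INTER_CUBIC))
# closed arm: heights along bar
red=((hsv[...,0]<6)|(hsv[...,0]>174))&(hsv[...,1]>150)&(np.abs(P[...,0]-.59)<.04)&(np.abs(P[...,1]+.03)<.07)&(P[...,2]>.03)
q=P[red];o=np.argsort(q[:,1]);print(np.round(q[o[::max(1,len(o)//12)]],4))
z=np.load("pics/side5.npz");P=cloud("side",z["d"]);hsv=cv2.cvtColor(z["p"],cv2.COLOR_RGB2HSV)
y=(hsv[...,0]>20)&(hsv[...,0]<35)&(hsv[...,1]>80)&(hsv[...,2]>150)&(np.abs(P[...,0]-.565)<.02)&(np.abs(P[...,1]+.085)<.025)&(P[...,2]<.03)
print("side contact",y.sum(),P[y].mean(0))
near=np.hypot(P[...,0]-.5,P[...,1]-.253)<.03
k=near&(P[...,2]>.146)&(P[...,2]<.16);print("cap side",P[k].mean(0),k.sum())
```

```text
pen 0.06 159 [0.5052 0.2474 0.0655] [0.5026 0.2519 0.075 ]
pen 0.09 60 [0.5058 0.2463 0.1046] [0.5039 0.2495 0.105 ]
pen 0.12 57 [0.5058 0.2461 0.1329] [0.5039 0.2495 0.1318]
pen 0.146 364 [0.5025 0.2529 0.15  ] [0.5025 0.2535 0.1503]
stand 3039 ((502.3206481933594, 253.59445190429688), (70.02082824707031, 70.3388671875), 12.330467224121094)
contact px [119.4        156.23636364] 55 [ 0.55730624 -0.08118511  0.0230409 ]
[[ 0.5898 -0.0819  0.0624]
 [ 0.5885 -0.0755  0.0651]
 [ 0.5841 -0.0699  0.0591]
 [ 0.5961 -0.0356  0.0617]
 [ 0.601  -0.0305  0.0615]
 [ 0.5959 -0.0257  0.0624]
 [ 0.6021 -0.021   0.0621]
 [ 0.6048 -0.0164  0.0596]
 [ 0.5983 -0.011   0.0609]
 [ 0.5962 -0.0063  0.0609]
 [ 0.6034 -0.0011  0.0622]
 [ 0.6     0.0038  0.0618]
 [ 0.5993  0.0096  0.0622]]
side contact 2 [ 0.55551774 -0.08239296  0.02326544]
cap side [0.49964898 0.2539615  0.15107935] 43
```

View pics/w5crop.png

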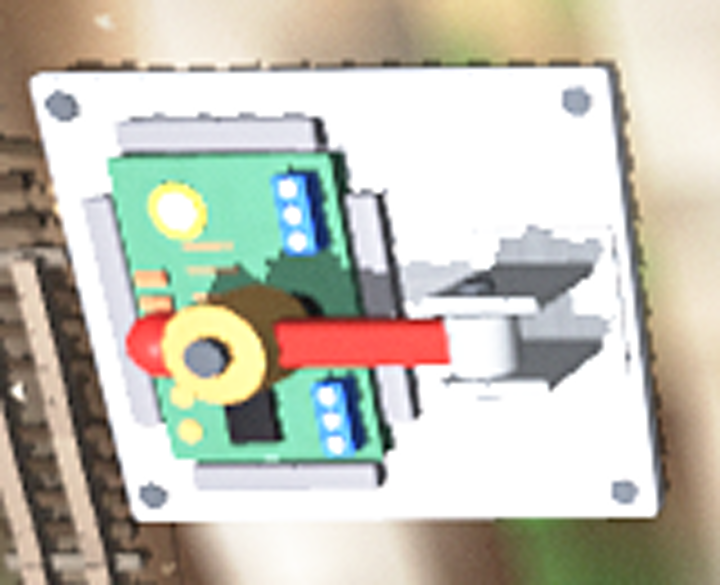

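The clamp bar is level, with its top at a constant z of about 0.0615. The pen axis is at (0.5024,0.2535), where the cap and block centre agree. The contact is at about (0.557,-0.081). Next I'll move over the pen, then check before gripping.

{"method": "apply_moves", "body": {
  "commands": [
    {"grip":0.2,"slide":[0.05,0.02,0.02],"roll":0},
    {"grip":0.2,"slide":[0.095,0.035,0.05],"roll":0},
    {"grip":0.2,"slide":[0.1083,0.0399,0.09],"roll":0},
    {"grip":0.2,"slide":[0.1083,0.0399,0.1],"roll":0},
    {"grip":0.2,"slide":[0.1083,0.0399,0.1],"roll":0}
  ]
}}

```text
time_s: 7.2
tcp_pos: [0.5033, 0.2534, 0.1906]
eef_rot: [-179.9, -0.0, 172.3]
contact_force: [-0.4, -0.0, 1.5]
gripper_width: 0.07
```

Run:
```python
from h import *
s=get_state();print(s["tcp_pos"],s["eef_rot"],s["contact_force"],s["gripper_width"])
for n in ["wrist"]:
    c=get_calibration(n);p,d=capture(n); np.savez(f"pics/{n}6.npz",p=p,d=d,**c)
    cv2.imwrite(f"pics/{n}6.png",p[:,:,::-1])
```

```text
[0.50327315 0.25340626 0.1906121 ] [-1.79944953e+02 -4.21886573e-03  1.72337763e+02] [-0.44192813 -0.04559966  1.50626024] 0.07000357905505052
```

View pics/wrist6.png

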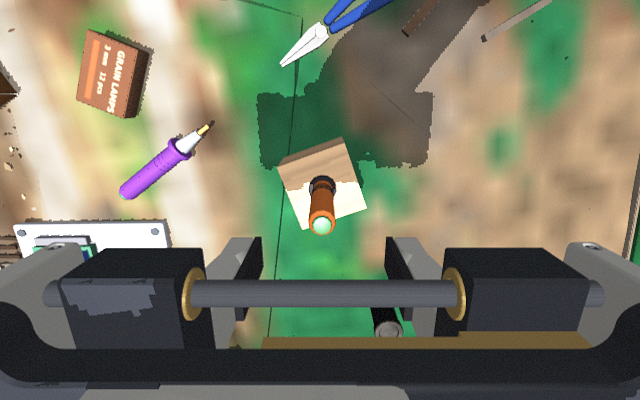

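The pen cap at (321,225) is centred between the open fingers. I'll descend and grip.

{"method": "apply_moves", "body": {
  "commands": [
    {"grip":0.2,"slide":[0,0,0.04],"roll":0},
    {"grip":0.2,"slide":[0,0,0.075],"roll":0},
    {"grip":0.2,"slide":[0,0,0.0865],"roll":0},
    {"grip":0.2,"slide":[0,0,0.0865],"roll":0},
    {"grip":0.8,"slide":[0,0,0.0865],"roll":0}
  ],
  "grip_force": 25
}}

```text
time_s: 7.88
tcp_pos: [0.5038, 0.2547, 0.1057]
eef_rot: [179.9, 0.1, 172.4]
contact_force: [-0.4, 0.2, 0.6]
gripper_width: 0.0647
```

{"method": "apply_moves", "body": {
  "commands": [
    {"grip":1,"slide":[0,0,0],"roll":0},
    {"grip":1,"slide":[0,0,0],"roll":0},
    {"grip":1,"slide":[0,0,0],"roll":0},
    {"grip":1,"slide":[0,0,0],"roll":0},
    {"grip":1,"slide":[0,0,0],"roll":0}
  ]
}}

```text
time_s: 8.5
tcp_pos: [0.5026, 0.254, 0.104]
eef_rot: [-180.0, -0.0, 172.4]
contact_force: [0.7, 0.0, -0.2]
gripper_width: 0.0194
```

{"method": "apply_moves", "body": {
  "commands": [
    {"grip":1,"slide":[0,0,-0.02],"roll":0},
    {"grip":1,"slide":[0,0,-0.05],"roll":0},
    {"grip":1,"slide":[0,0,-0.08],"roll":0},
    {"grip":1,"slide":[0,0,-0.1],"roll":0},
    {"grip":1,"slide":[0,0,-0.1],"roll":0}
  ]
}}

```text
time_s: 9.12
tcp_pos: [0.5033, 0.2546, 0.2055]
eef_rot: [179.9, 0.1, 172.4]
contact_force: [0.1, 0.5, -1.3]
gripper_width: 0.0193
```

{"method": "apply_moves", "body": {
  "commands": [
    {"grip":1,"slide":[-0.01,-0.035,0],"roll":0},
    {"grip":1,"slide":[-0.025,-0.08,0],"roll":0},
    {"grip":1,"slide":[-0.04,-0.13,0],"roll":0},
    {"grip":1,"slide":[-0.055,-0.18,0],"roll":0},
    {"grip":1,"slide":[-0.07,-0.23,0],"roll":0}
  ]
}}

```text
time_s: 9.75
tcp_pos: [0.5409, 0.0152, 0.2029]
eef_rot: [-180.0, -0.1, 172.4]
contact_force: [0.3, -0.3, -0.8]
gripper_width: 0.0195
```

{"method": "apply_moves", "body": {
  "commands": [
    {"grip":1,"slide":[-0.015,-0.04,0],"roll":0},
    {"grip":1,"slide":[-0.024,-0.075,0],"roll":0},
    {"grip":1,"slide":[-0.0288,-0.095,0],"roll":0},
    {"grip":1,"slide":[-0.0288,-0.095,0],"roll":0},
    {"grip":1,"slide":[-0.0288,-0.095,0],"roll":0}
  ]
}}

```text
time_s: 10.38
tcp_pos: [0.557, -0.0809, 0.2032]
eef_rot: [-180.0, -0.1, 172.3]
contact_force: [-0.5, 0.6, -0.4]
gripper_width: 0.0195
```

Run:
```python
from h import *
s=get_state();print(s["tcp_pos"],s["eef_rot"],s["contact_force"],s["gripper_width"])
for n in ["wrist","side","scene"]:
    c=get_calibration(n);p,d=capture(n); np.savez(f"pics/{n}7.npz",p=p,d=d,**c)
    if n=="side": p=cv2.resize(p[120:260,270:460],None,fx=4,fy=4,interpolation=cv2.INTER_CUBIC)
    if n=="scene": p=cv2.resize(p[110:250,270:460],None,fx=4,fy=4,interpolation=cv2.INTER_CUBIC)
    cv2.imwrite(f"pics/{n}7.png",p[:,:,::-1])
```

```text
[ 0.55699091 -0.08088918  0.2032313 ] [-1.79994130e+02 -6.98681177e-02  1.72347005e+02] [-0.52203735  0.56556623 -0.44608961] 0.019518195801843812
```

View pics/wrist7.png

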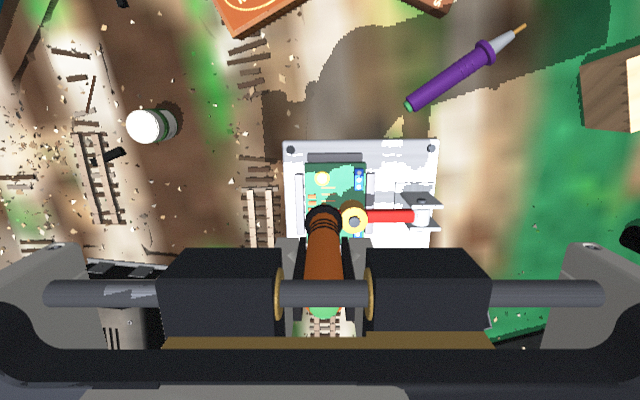

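View pics/side7.png

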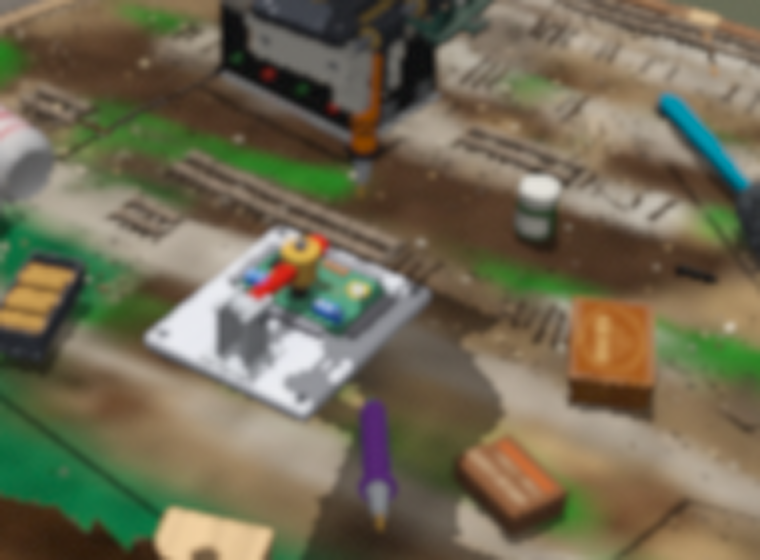

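The pen is in the fingers. In the wrist view its collar is at (323,222) and the contact ring is at (321,180). The clamp is still down. I'll measure the contact and the pen axis in this one frame.

Run:
```python
from h import *
z=np.load("pics/wrist7.npz");c={k:z[k] for k in("mtx","R","t")};p=z["p"]
P=cloud("wrist",z["d"],c);hsv=cv2.cvtColor(p,cv2.COLOR_RGB2HSV)
y=(hsv[...,0]>18)&(hsv[...,0]<38)&(hsv[...,1]>60)&(hsv[...,2]>150)
w=np.zeros_like(y);w[166:196,306:338]=1;y&=w
pts=np.argwhere(y)[:,::-1].astype(np.float32);print("n",len(pts),cv2.minEnclosingCircle(pts),P[y].mean(0),(P[y].min(0)+P[y].max(0))/2)
# predicted px of the vertical pen axis under the TCP
T=np.array([0.55699,-0.08089,0]);
o=T+[0,0,.2032-.104+.015]  # pin end
print("pred pin",proj("wrist",o,c),"collar top",proj("wrist",o+[0,0,.046],c),"board top under axis",proj("wrist",[T[0],T[1],.022],c))
near=np.hypot(P[...,0]-T[0],P[...,1]-T[1])<.022
for a,b in((.10,.15),(.15,.163),(.165,.18),(.18,.2)):
    k=near&(P[...,2]>a)&(P[...,2]<b)
    if k.any(): print(a,k.sum(),np.round(P[k].mean(0),4),np.round(P[k].min(0),4),np.round(P[k].max(0),4))
# side camera
z=np.load("pics/side7.npz");c={k:z[k] for k in("mtx","R","t")};Ps=cloud("side",z["d"],c);hs=cv2.cvtColor(z["p"],cv2.COLOR_RGB2HSV)
print("side pred pin",proj("side",o,c),"collar mid",proj("side",o+[0,0,.043],c),"contact",proj("side",[.5573,-.0812,.022],c))
for a,b in((.11,.15),(.15,.17),(.17,.19)):
    k=(np.hypot(Ps[...,0]-T[0],Ps[...,1]-T[1])<.022)&(Ps[...,2]>a)&(Ps[...,2]<b)
    if k.any(): print("side",a,k.sum(),np.round(Ps[k].mean(0),4),np.argwhere(k).mean(0)[::-1])
im=p[150:250,260:390,::-1]; cv2.imwrite("pics/w7crop.png",cv2.resize(im,None,fx=6,fy=6,interpolation=cv2.INTER_CUBIC))
cv2.imwrite("pics/s7crop.png",cv2.resize(z["p"][120:210,330:400,::-1],None,fx=6,fy=6,interpolation=cv2.INTER_CUBIC))
```

```text
n 66 ((322.0, 183.36956787109375), 12.72826099395752) [ 0.5572598  -0.08058257  0.02306381] [ 0.56330307 -0.08279424  0.02317649]
pred pin [322.12147173 203.03365957] collar top [321.87010953 223.69812208] board top under axis [322.43547881 177.21916687]
0.1 9 [ 0.5551 -0.0797  0.1191] [ 0.5547 -0.0817  0.1165] [ 0.5561 -0.0782  0.1213]
0.15 439 [ 0.5501 -0.0788  0.1604] [ 0.5427 -0.0936  0.1558] [ 0.5645 -0.0661  0.163 ]
0.165 212 [ 0.549  -0.0787  0.1731] [ 0.5465 -0.0897  0.1653] [ 0.5577 -0.0695  0.1798]
0.18 418 [ 0.5492 -0.0789  0.1905] [ 0.5465 -0.0899  0.1802] [ 0.5566 -0.0696  0.2   ]
side pred pin [359.51176025 169.16846769] collar mid [360.08153523 157.40275187] contact [358.31687711 192.84690378]
side 0.11 20 [ 0.554  -0.0783  0.1382] [360.35 163.35]
side 0.15 40 [ 0.5526 -0.0761  0.1614] [360.75  157.425]
side 0.17 41 [ 0.5527 -0.0753  0.18  ] [360.85365854 152.26829268]
```

View pics/w7crop.png

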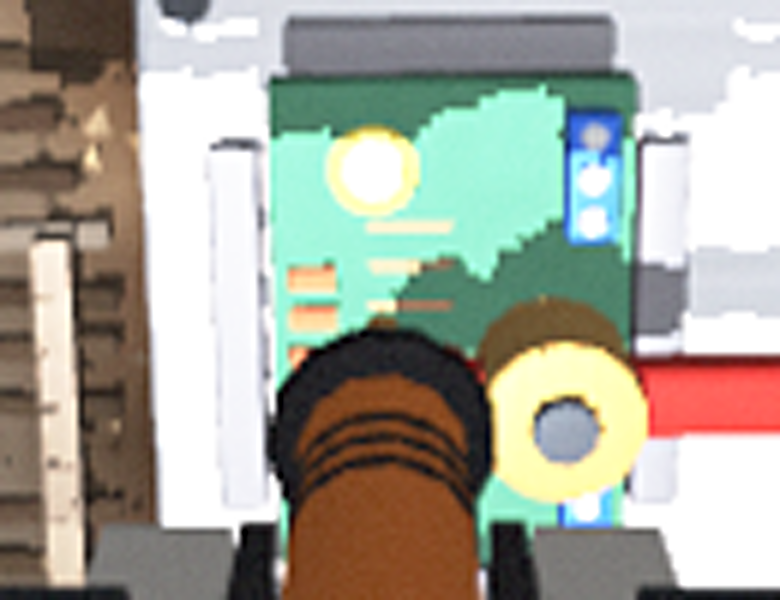

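View pics/s7crop.png

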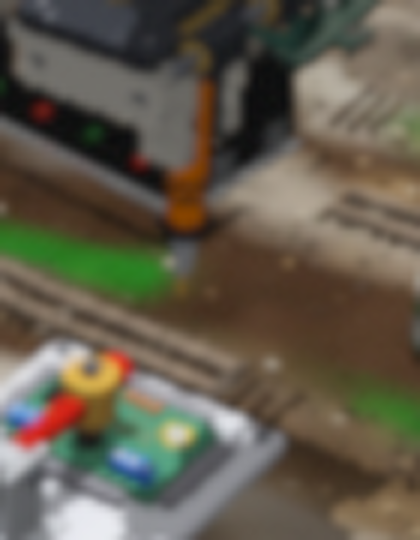

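Comparing within the same image, the contact lies about 1 mm in +x and 1.8 mm in -y from the pen axis. I'll correct that and descend to about 12 mm above.

{"method": "apply_moves", "body": {
  "commands": [
    {"grip":1,"slide":[-0.0012,-0.0017,0.03],"roll":0},
    {"grip":1,"slide":[-0.0012,-0.0017,0.06],"roll":0},
    {"grip":1,"slide":[-0.0012,-0.0017,0.078],"roll":0},
    {"grip":1,"slide":[-0.0012,-0.0017,0.08],"roll":0},
    {"grip":1,"slide":[-0.0012,-0.0017,0.08],"roll":0}
  ]
}}

```text
time_s: 11.15
tcp_pos: [0.5588, -0.0826, 0.1247]
eef_rot: [-180.0, 0.0, 172.4]
contact_force: [-0.1, -1.0, -0.4]
gripper_width: 0.0194
```

Run:
```python
from h import *
s=get_state();print(s["tcp_pos"],s["eef_rot"],s["contact_force"],s["gripper_width"])
for n in ["wrist","side"]:
    c=get_calibration(n);p,d=capture(n); np.savez(f"pics/{n}8.npz",p=p,d=d,**c)
    T=get_state()["tcp_pos"]
    for h in (0,.014,.040,.046): print(n,h,proj(n,[T[0],T[1],T[2]-.104+.015+h],c))
    print("contact",proj(n,[.558,-.0817,.022],c))
    p=cv2.resize(p[130:210,320:400],None,fx=7,fy=7,interpolation=cv2.INTER_CUBIC) if n=="side" else cv2.resize(p[150:250,260:390],None,fx=6,fy=6,interpolation=cv2.INTER_CUBIC)
    cv2.imwrite(f"pics/{n}8.png",p[:,:,::-1])
```

```text
[ 0.55884058 -0.08264194  0.12471494] [-1.79998001e+02  4.21860521e-02  1.72413113e+02] [-0.13564952 -1.02354453 -0.44794957] 0.019404009583209335
wrist 0 [322.10248765 203.17852895]
wrist 0.014 [322.0359425  208.74226575]
wrist 0.04 [321.8912759  220.83761546]
wrist 0.046 [321.85321546 224.01978961]
contact [323.07738218 196.92914705]
side 0 [358.19891503 188.90270532]
side 0.014 [358.36754107 185.37573382]
side 0.04 [358.68621092 178.71045572]
side 0.046 [358.76078744 177.15061791]
contact [358.18903621 192.69447647]
```

View pics/wrist8.png

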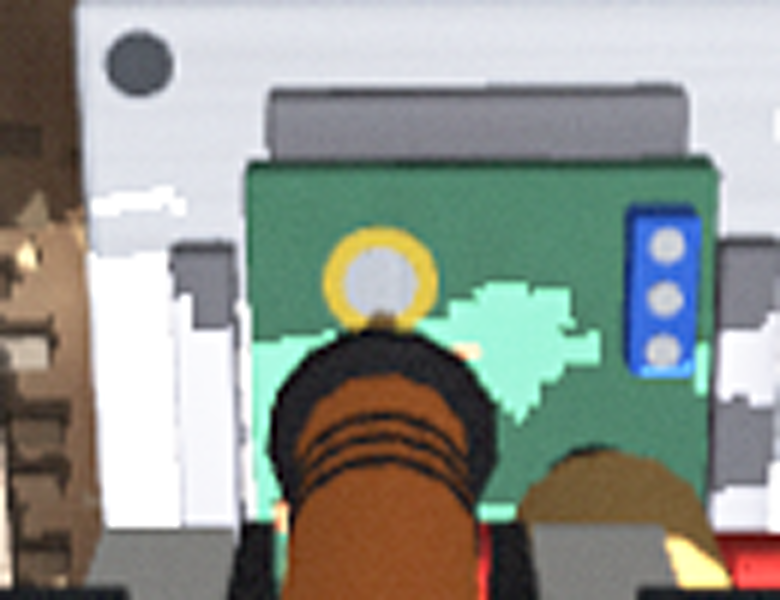

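View pics/side8.png

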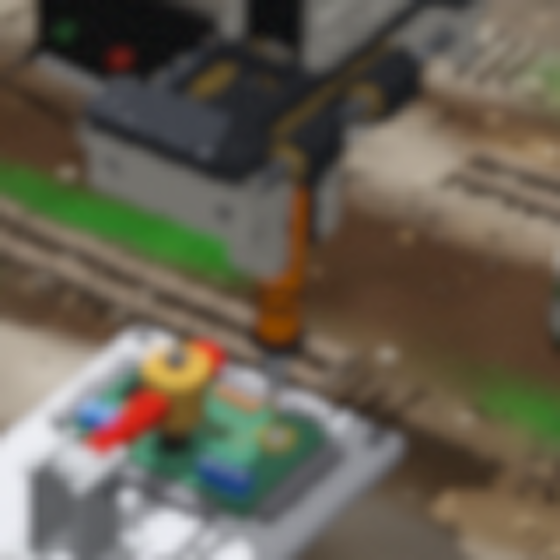

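The contact centre is at crop (381,278) and the pin at (382,318). Extrapolated along the tool axis, the pin would land about 1.5 mm too far in +x, so I'll shift back 1.5 mm and come down slowly.

{"method": "apply_moves", "body": {
  "commands": [
    {"grip":1,"slide":[0.0015,0,0.004],"roll":0},
    {"grip":1,"slide":[0.0015,0,0.008],"roll":0},
    {"grip":1,"slide":[0.0015,0,0.01],"roll":0},
    {"grip":1,"slide":[0.0015,0,0.01],"roll":0}
  ]
}}

```text
time_s: 11.75
tcp_pos: [0.5567, -0.0829, 0.1138]
eef_rot: [-180.0, -0.0, 172.4]
contact_force: [0.2, 0.2, -0.2]
gripper_width: 0.0193
```

Run:
```python
from h import *
s=get_state();print(s["tcp_pos"],s["eef_rot"],s["contact_force"],s["gripper_width"])
n="wrist"
c=get_calibration(n);T=s["tcp_pos"];p,d=capture(n); np.savez(f"pics/{n}9.npz",p=p,d=d,**c)
for h in (0,.014,.046): print(n,h,proj(n,[T[0],T[1],T[2]-.104+.015+h],c))
print("axis at board",proj(n,[T[0],T[1],.022],c))
cv2.imwrite(f"pics/{n}9.png",cv2.resize(p[150:250,260:390],None,fx=6,fy=6,interpolation=cv2.INTER_CUBIC)[:,:,::-1])
```

```text
[ 0.55674066 -0.08285054  0.113828  ] [-1.79991900e+02 -2.54474378e-02  1.72363596e+02] [ 0.18979907  0.20639987 -0.24411617] 0.01934244185500688
wrist 0 [322.16038169 202.94492585]
wrist 0.014 [322.09464817 208.47140368]
wrist 0.046 [321.91417223 223.64473103]
axis at board [322.17285459 201.89627963]
```

View pics/wrist9.png

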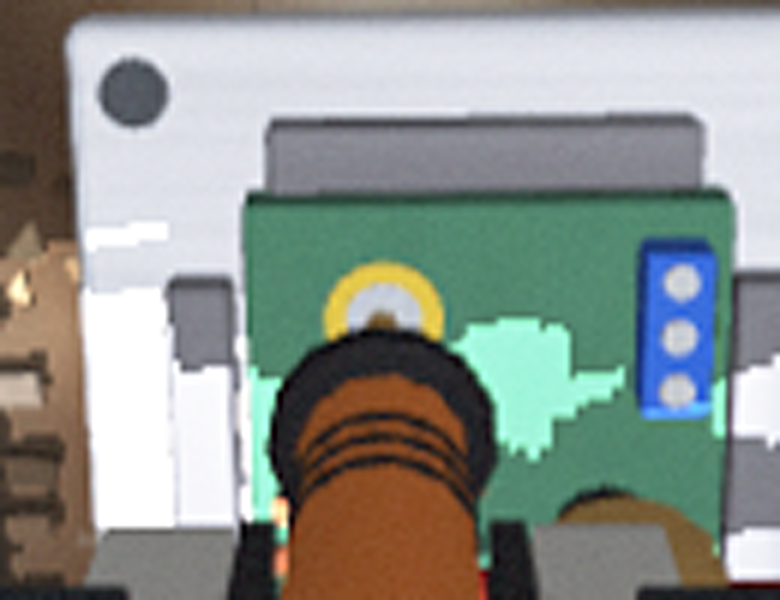

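The pin is within about 1 mm of the ring centre at crop (384,320). About 2.7 mm of gap remains, so I'll press on gradually.

{"method": "apply_moves", "body": {
  "commands": [
    {"grip":1,"slide":[0,-0.0003,0.0015],"roll":0},
    {"grip":1,"slide":[0,-0.0003,0.003],"roll":0},
    {"grip":1,"slide":[0,-0.0003,0.0045],"roll":0},
    {"grip":1,"slide":[0,-0.0003,0.0055],"roll":0},
    {"grip":1,"slide":[0,-0.0003,0.0055],"roll":0}
  ]
}}

```text
time_s: 12.42
tcp_pos: [0.5569, -0.0831, 0.1087]
eef_rot: [-180.0, 0.0, 172.4]
contact_force: [0.1, 1.1, 0.5]
gripper_width: 0.0194
```

Run:
```python
from h import *
F=[];T=[]
n="wrist"
for i in range(6):
    c=get_calibration(n);p,d=capture(n);s=get_state();F.append(s["contact_force"]);T.append(s["tcp_pos"])
print(np.round(F,2),np.round(np.mean(F,0),2),np.round(np.mean(T,0),4),s["eef_rot"],s["gripper_width"],s["time_s"])
cv2.imwrite(f"pics/{n}10.png",cv2.resize(p[150:250,260:390],None,fx=6,fy=6,interpolation=cv2.INTER_CUBIC)[:,:,::-1])
p,d=capture("side");np.savez("pics/side10.npz",p=p,d=d)
cv2.imwrite(f"pics/side10.png",cv2.resize(p[130:210,320:400],None,fx=7,fy=7,interpolation=cv2.INTER_CUBIC)[:,:,::-1])
```

```text
[[ 0.3   0.36  0.93]
 [-0.24 -0.45  2.03]
 [-0.72 -1.26  2.09]
 [-0.19 -0.07  2.29]
 [-0.02 -0.23  0.96]
 [-0.59  0.2   1.18]] [-0.24 -0.24  1.58] [ 0.5569 -0.0831  0.1087] [1.79999773e+02 8.44028560e-03 1.72366160e+02] 0.01953834452188995 12.725
```

View pics/wrist10.png

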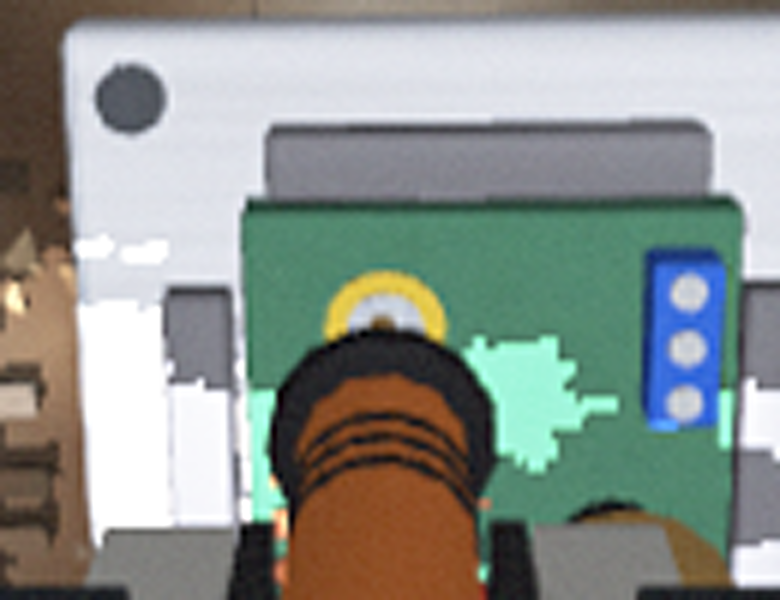

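View pics/side10.png

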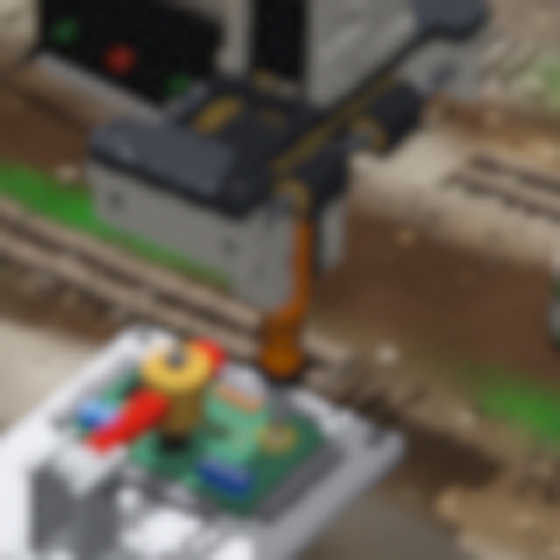

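The mean upward force is 1.6 N, about 2.3 mm pressed. In the wrist crop the pin centre is about (382,330) and the ring centre about (386,328), so the offset is under 1 mm. I'll press 1.8 mm more.

{"method": "apply_moves", "body": {
  "commands": [
    {"grip":1,"slide":[0,0,0.001],"roll":0},
    {"grip":1,"slide":[0,0,0.0018],"roll":0},
    {"grip":1,"slide":[0,0,0.0018],"roll":0},
    {"grip":1,"slide":[0,0,0.0018],"roll":0}
  ]
}}

```text
time_s: 13.28
tcp_pos: [0.5569, -0.0831, 0.1068]
eef_rot: [-180.0, 0.0, 172.4]
contact_force: [-1.2, -0.8, 2.4]
gripper_width: 0.0195
```

Run:
```python
from h import *
F=[];T=[]
n="wrist"
for i in range(14):
    c=get_calibration(n);p,d=capture(n);s=get_state();F.append(s["contact_force"]);T.append(s["tcp_pos"])
print(np.round(np.mean(F,0),2),np.round(np.std(F,0),2),np.round(np.mean(T,0),4),s["eef_rot"],s["gripper_width"],s["time_s"])
cv2.imwrite(f"pics/{n}11.png",cv2.resize(p[150:250,260:390],None,fx=6,fy=6,interpolation=cv2.INTER_CUBIC)[:,:,::-1])
p,d=capture("side");P=cloud("side",d);hsv=cv2.cvtColor(p,cv2.COLOR_RGB2HSV)
cv2.imwrite(f"pics/side11.png",cv2.resize(p[140:210,300:420],None,fx=6,fy=6,interpolation=cv2.INTER_CUBIC)[:,:,::-1])
red=((hsv[...,0]<6)|(hsv[...,0]>174))&(hsv[...,1]>150)&(np.abs(P[...,0]-.59)<.04)&(np.abs(P[...,1]+.02)<.08)&(P[...,2]>.03)
q=P[red];print("bar z vs y",len(q),np.polyfit(q[:,1],q[:,2],1) if len(q)>5 else 0, np.median(q[:,2]))
z0=np.load("pics/side0.npz");P0=cloud("side",z0["d"])
near=lambda P,x,y:(np.hypot(P[...,0]-x,P[...,1]-y)<.06)&(P[...,2]>.015)
for nm,x,y in(("jar",.47,-.24),("tin",.354,-.1),("wagon",.763,.065)):
    print(nm,P0[near(P0,x,y)].mean(0),P[near(P,x,y)].mean(0))
```

```text
[ 0.   -0.37  2.08] [0.47 0.35 0.6 ] [ 0.5569 -0.0831  0.1068] [1.79998661e+02 3.93751189e-03 1.72367926e+02] 0.01963155839850261 13.975
bar z vs y 42 [-0.03800567  0.06222229] 0.06340224062811833
jar [ 0.47006233 -0.24839156  0.03613475] [ 0.47004503 -0.2480504   0.03594767]
tin [ 0.35231516 -0.10544268  0.02963484] [ 0.35218356 -0.10532497  0.02946857]
wagon [0.76017403 0.06505686 0.0332123 ] [0.76027187 0.06400641 0.03324565]
```

View pics/wrist11.png

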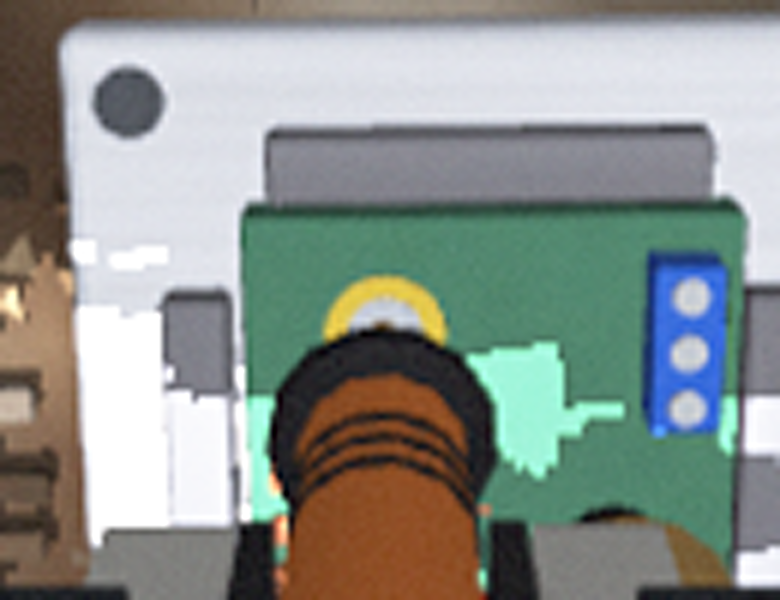

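View pics/side11.png

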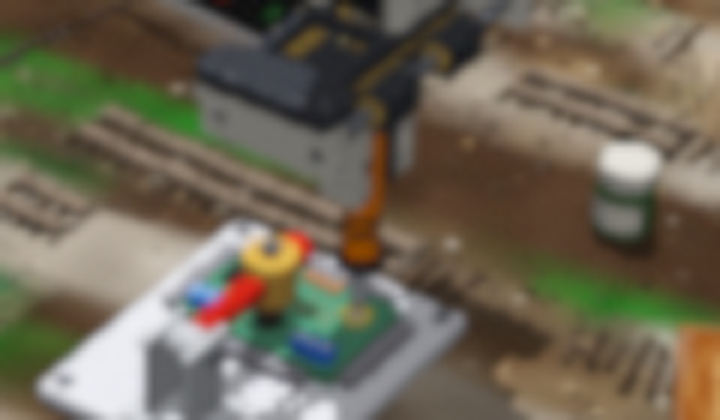

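Mean upward force is 2.1 N, which means the pin is pressed in about 3.2 mm by force and about 4.2 mm by geometry. Both are well inside the limits. The pin sits on the ring, the clamp is down, and the jar, tin and wagon haven't moved. Handing in.

```bash
python3 -c "
from plant import *
print(close_job())
s=get_state();print(s['time_s'],s['tcp_pos'],s['contact_force'],s['gripper_width'])"
```

```text
the job is handed in; nothing more can be done
None
the job is handed in; nothing more can be done
```

I swung the clamp over its centre and it dropped onto the board. I then took the orange pen out of its block, and handed the job in at about 14 s with the pen still held, its pin pressed on the yellow-ringed contact. The hand-in gives no verdict, so what follows comes from my own last checks.

- **Pin on the contact:** the pin was within about 1 mm of the ring centre in the wrist view just before the final press. After the press the collar hid most of it. The coarse side view agreed, at about 2.6 mm per pixel.
- **Press:** the averaged upward force was 2.1 N, with 0.6 N scatter per reading. That puts the pin about 3.2 mm in by force and about 4.2 mm by geometry. They differ by about 1 mm, but both are well inside the limits.
- **Grip and tilt:** the fingers were 19.6 mm apart on the pen, and the tool was vertical within 0.1°.
- **Clamp:** the wrist depth showed the arm level after it closed. A rough side-camera fit at the end gave about 0.04 rad, also within the limit; that fit mixed ball and bar points.
- **Bystanders:** the jar, tin and wagon moved about 1 mm or less between the first and last side views. I did not re-measure the film can, but the arm never came near it.

Two things did not go as expected:
- **Clamp push:** it gave a brief reading of about 20 N upward at the fingers, which was gone at the next reading.
- **Purple pen:** the look-alike, upright in the first pictures, had toppled by the time of my first overhead view. The arm had not come near it that I could see.

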